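# Close up the vacuum packer's service panel and hold it shut

## Task

Close up the vacuum packer after its oil service. First turn the black filler cap clockwise until it has clicked well past its detent, next turn the steel quarter-turn fastener on the panel until its slotted wing is in line with the two ribs on the panel, and then push the sprung panel fully home against its frame with the fingers. Finish while still holding the panel pressed shut, do not let go at the end, and leave all the other things on the counter and on the packer where they are.

Things in the scene. Friction and masses are not known exactly. Their poses are not given: they have to be found in the camera images.
- packer: Counter-top vacuum packer, plain grey metal, fixed, 300 (x) x 460 (y) mm, flat deck 110 mm above the counter. Origin: centre of its underside. Its long front faces its own -x, to the robot. Seen from the robot: service panel on the right (-y) half, filler cap in the middle, pale chamber lid (y = 98 to 213 mm, top 36 mm above the deck) on the left.
- panel: Grey service panel, plate 200 (x) x 170 (y) x 6 mm. Origin on the hinge line: middle of its far (+x) edge, underside; at (100, -120, 114) mm in the packer's frame. The plate runs from x = -200 (front edge, near the robot) to 0. Closed, its top face is 120 mm above the counter. Two raised ribs, 4 mm wide, run along its x axis before and behind the fastener.
- panel_press (a point): A free spot on the panel's top face to press on, at (-180, 55, 6) mm in the panel's frame: 20 mm behind its front edge, 55 mm left (+y) of the fastener's axis. With the panel closed it is 120 mm above the counter. Its mirror spot at y = -55 mm is as good.
- panel_swing (a joint): Opening angle of the panel, rad: 0 = fully home on its frame, 0.12 = at rest, sprung ajar, front edge about 24 mm up. A spring opens it: about 6 N at the front edge begins to close it, about 10 N holds it fully home; let go, it springs open again. Unless the fastener is aligned, its tongue meets the frame and the panel stops at about 0.05.
- fastener_grip (a point): Grip point of the steel quarter-turn fastener, on its axis, 26 mm above the panel's top; the axis is square to the panel (tilts with it), 40 mm behind its front edge, midway across. Wing 44 mm long (this point's x axis), 10 mm thick (y), from 7 to 33 mm above the panel's top, a dark slot along its top; a hidden tongue below is parallel to it.
- fastener (a joint): Angle of the fastener, rad: 0 = wing in line with the ribs (along the panel's x axis), where its tongue fits the frame's slot (within about 0.2). Grows clockwise seen from above; starts nearly crosswise, 1.0 to 1.5, so turn it anticlockwise to 0. Stops at -0.4 and 1.65; stays where it is left (friction about 0.05 N m).
- filler_cap_grip (a point): Grip point of the black filler cap, on its upright axis, 155 mm above the counter, at x = -50, y = 30 mm in the packer's frame. The cap has a bar 46 mm long (this point's x axis), 14 mm thick (y), from 133 to 163 mm above the counter, on a disc of diameter 48 mm, over a steel boss of diameter 64 mm with a side lug, top 126 mm above the counter.
- filler_cap (a joint): Angle of the filler cap, rad, growing clockwise seen from above: 0 = bar along the packer's x axis. Starts at 0 to 0.3. A sprung ball detent resists from about 0.35 to 0.75 (up to about 0.2 N m), then pushes it on to about 1.0; past 0.95 it has clicked. End stops at 0 and 1.6.
- jar_a: Closed glass jar of dark red pickles, diameter 68, height 100, on the counter (mm); origin at the centre of its underside. Not part of the job: leave it alone.
- jar_b: Closed glass jar of green pickles, diameter 68, height 100, on the counter (mm); origin at the centre of its underside. Not part of the job: leave it alone.
- jar_c: Closed glass jar, diameter 56, height 80, on the counter close to the packer's panel side (mm); origin at the centre of its underside. Not part of the job: leave it alone.
- tub: Open white plastic cup, diameter 90, height 60, on the counter (mm); origin at the centre of its underside. Not part of the job: leave it alone.
- wood_block: Wooden block 100 x 70 x 30, on the counter (mm); origin at the centre of its underside. Not part of the job: leave it alone.
- spanner: Flat dark steel spanner 112 x 22 x 7, lying on the packer's deck along the panel's front edge (mm); origin at the centre of its underside. Not part of the job: leave it alone.
- tape_roll: Cardboard roll, outer diameter 52, height 18, on the packer's deck behind the filler cap (mm); origin at the centre of its underside. Not part of the job: leave it alone.

How it is judged:
By the outcome, as a careful person would: the job done as asked, in the order asked, and still so for the second after the job is handed in, while the arm keeps its last pose, push and grip.
It also fails if it takes over 64 s, if anything falls off the work surface, if the arm or the gripper's body presses on something with over 40 N, if the wrist force passes 120 N, or if a joint passes its speed limit or range.

## Robot

A 6-joint arm with a two-finger parallel gripper is mounted at the origin on the work surface. World frame = base frame: x ahead of the robot, y to its left, z up, the work surface at z = 0. Lengths are in m, angles in rad, forces in N, time in s.
With the tool pointing down it reaches from about 0.3 to 0.75 m from the base axis. Payload 8.5 kg.
Tool frame: the origin (TCP) lies at the very end of the fingers, on their centre line; the grasp point (between the pads) lies robot.grip_point_offset behind it (robot.grip_point_offset is the distance from the TCP to the grasp point, in m); x points along the fingers, y is the direction in which the jaws open and shut, and the axes are right-handed (so a half turn about x gives the same grasp; the last joint's range is limited). The gripper opens to 88 mm and grips with 3 to 60 N. Pads are 18 mm wide; open, the fingers measure 123 mm over their backs; the gripper's body (75 mm by 187 mm) begins 45 mm behind the grasp point.
Start: joints at [0.962, 0.381, 1.297, -0, 1.464, -0.215], TCP at [0.211, 0.508, 0.239] pointing down, gripper open.
Joint ranges: [-3.11, 3.11], [-0.89, 2.33], [0.22, 2.48], [-1.42, 4.56], [0.17, 2.85], [-2.88, 2.88]. Speed limits (rad/s): [2.39, 2.39, 3.14, 3.14, 3.14, 3.14].

## Interface

Orientations are given as [roll, pitch, yaw] about the fixed x, y, z axes, in that order (R = Rz(yaw) Ry(pitch) Rx(roll)).
In Python, from plant import telemetry, optics, ticket, robot gives the robot as it stands.
- The arm moves only by the shell command python3 -m creep 'ROWS'. ROWS is JSON, a list that holds one entry, the list of rows, each a list of 5 numbers: the shift along the tool's x, y, z in mm, then the turn about the tool's x in degrees, then the closure, from 0 (fully open) to 1 (shut). In form: [[[x, y, z, yaw, claw], ...]]. A call has 1 to 20 rows; each row is the pose to reach, as a shift and turn from the pose commanded when the call began, along the tool's axes at that moment; what a row does not reach only later rows make up. A row lasts 1/10 s, in which the tool goes at most 50 mm and 8.59 degrees, less where a joint would pass 70% of its speed; a pose out of reach is approached as far as the arm can. A call with a gripper value outside its range is refused whole. The fingers move at their own pace and stop on an object; the grip force is fixed at half the most. Time passes only in rows, so rows that repeat a pose let the fingers close. It gives the time, the measured TCP pose, the force and the opening at its end, in the units of the state.
- telemetry.get_state(): the state, without advancing time (a new reading comes with each control period).
- optics.get_image(name): name is "scene" or "top"; returns the picture (480x640x3 uint8, blue, green, red); there is no depth.
- optics.camera_params(name): a dict with "vertical_fov" (degrees; the focal length in pixels is half the picture's height over the tangent of half this angle, whatever the lens; pixels are square), "cx", "cy" (the principal point, pixels), "dist" ([k1, k2, p1, p2, k3] as OpenCV has them; the pictures are not rectified), "eye" and "orientation" of the camera in the world. Camera axes: x right, y up, looking along -z (the intrinsics and any distortion apply to the point x, -y, -z); pixel columns grow to the right and rows downward; lengths in m; the calibration is good to about 2 mm. A picture is of the moment at which its call begins. camera_params takes no time and is no camera call.
- ticket.finish_job(): hands the job in, once; it reports no verdict.
Trained networks look in the newest picture that a camera, given by its name, has taken for a name from the list of things; names that differ only in an ending like _2 or _b are one class to them, and where a whole thing is asked for, a point or a joint stands for the part that bears it (a point fixed in the world has none). Each returns a list of dicts, best first, with "score" (0 to 1); they miss things now and then, are a little off and sometimes report something else, mostly with a low value. They report only what shows in the picture. A call takes as long as a camera call.
- optics.trace(name, camera): "mask" (480x640 bool, what is visible of it) and "uv" ([column, row] in pixels, amid what is visible of it).
The state is a dict: "time_s": time; "joint_positions": joint angles; "joint_velocities": joint speeds; "joint_torque": joint torques, N m; "tool_pos": TCP position; "ee_rot": TCP orientation; "contact_force": force on the tool from outside, world axes, zero at the start; "ft_torque": the same for the moment, N m; "width": finger opening in m.
Only numpy, scipy, OpenCV 4.12 (cv2) and the standard library are available. Lean on these libraries where they do the work, as an engineer would, in place of code of your own. Each camera call takes 0.05 s, during which the arm holds its last target.

## Working session

There is one attempt and no reset: what is moved stays moved. The work goes in short steps, Python scripts to look and compute and a shell command to move; the robot and the scene stay as the last step left them, time stands still between calls to the robot, and variables do not carry over. Pictures are saved under pics/ and viewed, and the job is handed in when it is done.

```bash
mkdir -p pics; ls; python3 - <<'E'
from plant import telemetry, optics, ticket, robot
import cv2
for n in ("scene","top"):
    cv2.imwrite(f"pics/{n}0.png",optics.get_image(n)); print(n,optics.camera_params(n))
print(telemetry.get_state()); print(robot.grip_point_offset, [a for a in dir(robot) if a[0]!='_'])
E
```

```text
pics
scene {'vertical_fov': 57.955009780846176, 'cx': 320.3929721452593, 'cy': 244.00749666651214, 'dist': array([-0.00632208,  0.        ,  0.        ,  0.        ,  0.        ]), 'eye': array([ 1.48376441, -0.03633263,  0.90169648]), 'orientation': array([ 0.86386287, -0.00347886,  1.54368904])}
top {'vertical_fov': 50.91633654716331, 'cx': 327.3074107923177, 'cy': 246.2093556715986, 'dist': array([0.03545105, 0.        , 0.        , 0.        , 0.        ]), 'eye': array([ 0.4352848 , -0.01742768,  1.6607303 ]), 'orientation': array([ 0.09336282, -0.00307405, -1.54329396])}
{'time_s': 0.1, 'joint_positions': array([ 9.61691957e-01,  3.81115370e-01,  1.29813669e+00, -1.13609232e-05,
        1.46359907e+00, -2.15284318e-01]), 'joint_velocities': array([-0.00042851, -0.00250529, -0.00364358,  0.00010163,  0.0002609 ,
       -0.00146823]), 'joint_torque': array([ 3.08496557e-03, -4.38650179e+01, -2.24910861e+01,  7.14763789e-02,
        3.42001487e-02, -1.28340948e-04]), 'tool_pos': array([0.21089906, 0.50769356, 0.23822291]), 'ee_rot': array([-1.77710641,  1.5695378 , -2.17092524]), 'contact_force': array([ 0.91497157, -0.04301037, -0.23235733]), 'ft_torque': array([ 0.0413624 ,  0.03623588, -0.04355849]), 'width': 0.08814025158671099}
0.0187 ['Unreachable', 'grip_point_offset']
```

View pics/scene0.png

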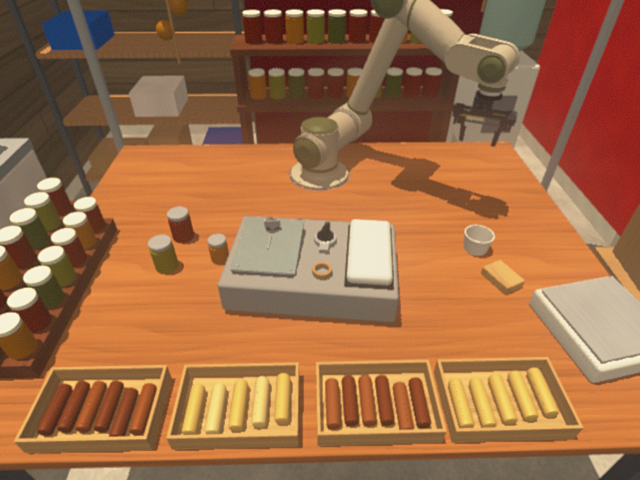

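View pics/top0.png

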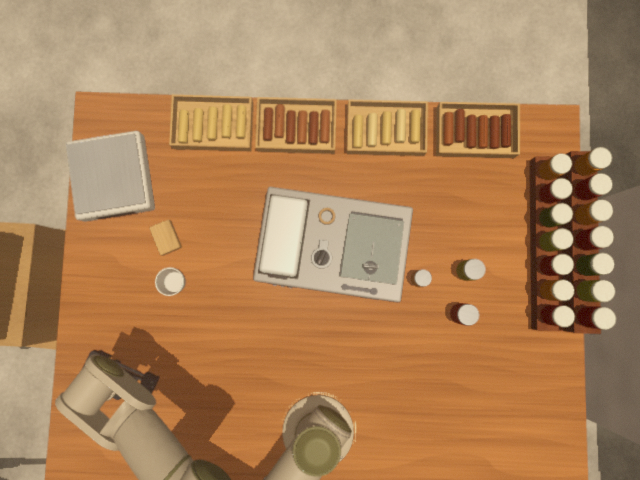

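```bash
cat > h.py <<'E'
from plant import telemetry, optics, ticket, robot
import cv2, numpy as np
from scipy.spatial.transform import Rotation as Rt
def cam(n):
    p=optics.camera_params(n); f=240/np.tan(np.radians(p['vertical_fov']/2))
    K=np.array([[f,0,p['cx']],[0,f,p['cy']],[0,0,1.]])
    R=Rt.from_euler('xyz',p['orientation']).as_matrix()@np.diag([1,-1,-1.]) # cv cam->world
    return K,p['dist'],R,p['eye']
def proj(n,P):
    K,d,R,e=cam(n); P=np.atleast_2d(P).astype(float)
    return cv2.projectPoints(P,cv2.Rodrigues(R.T)[0],-R.T@e,K,d)[0][:,0]
def ray(n,uv,z):
    K,d,R,e=cam(n); q=cv2.undistortPoints(np.array([[uv]],float),K,d)[0,0]
    v=R@np.array([q[0],q[1],1]); return e+v*(z-e[2])/v[2]
def crop(n,c,r,s,out):
    im=optics.get_image(n); c,r=int(c),int(r)
    w=im[max(0,r-r_(s)):r+r_(s),max(0,c-s):c+s]; k=min(800//w.shape[1],600//w.shape[0])
    cv2.imwrite(out,cv2.resize(w,None,fx=k,fy=k,interpolation=cv2.INTER_CUBIC)); print(out,'origin',max(0,c-s),max(0,r-r_(s)),'k',k)
def r_(s): return int(s*.75)
E
python3 - <<'E'
from h import *
for n in ("top","scene"):
    optics.get_image(n)
    for t in ["packer","panel","filler_cap_grip","fastener_grip","jar_c","tape_roll","spanner"]:
        for d in optics.trace(t,n)[:2]:
            m=d['mask'].astype(np.uint8); c=max(cv2.findContours(m,0,2)[0],key=cv2.contourArea)
            print(n,t,round(d['score'],2),d['uv'],m.sum(),np.round(cv2.boxPoints(cv2.minAreaRect(c))).tolist())
crop("top",335,245,85,"pics/top1.png"); crop("scene",310,260,100,"pics/scene1.png")
E
```

```text
top packer 0.57 [330.4, 242.1] 13933 [[253.0, 282.0], [267.0, 186.0], [414.0, 207.0], [400.0, 304.0]]
top panel 0.78 [372.3, 247.1] 3766 [[339.0, 277.0], [349.0, 210.0], [405.0, 217.0], [396.0, 285.0]]
top filler_cap_grip 0.75 [321.2, 256.2] 195 [[314.0, 250.0], [328.0, 250.0], [328.0, 265.0], [314.0, 265.0]]
top filler_cap_grip 0.23 [468.4, 270.1] 457 [[456.0, 260.0], [483.0, 260.0], [483.0, 279.0], [456.0, 279.0]]
top jar_c 0.86 [466.0, 268.8] 488 [[456.0, 259.0], [484.0, 259.0], [484.0, 279.0], [456.0, 279.0]]
top jar_c 0.53 [421.7, 277.2] 292 [[411.0, 270.0], [431.0, 270.0], [431.0, 286.0], [411.0, 286.0]]
top tape_roll 0.53 [368.1, 266.3] 60 [[364.0, 264.0], [377.0, 264.0], [377.0, 269.0], [364.0, 269.0]]
top spanner 0.63 [422.9, 276.2] 277 [[411.0, 271.0], [431.0, 271.0], [431.0, 286.0], [411.0, 286.0]]
top spanner 0.49 [361.1, 288.7] 128 [[342.0, 288.0], [343.0, 282.0], [377.0, 289.0], [376.0, 295.0]]
scene packer 0.92 [312.5, 269.2] 16104 [[216.0, 308.0], [224.0, 208.0], [404.0, 223.0], [396.0, 323.0]]
scene packer 0.61 [263.2, 245.8] 3405 [[231.0, 271.0], [237.0, 215.0], [30
[... 438 characters left out ...]
25.0, 246.0]]
scene jar_c 0.85 [180.8, 226.9] 754 [[165.0, 210.0], [187.0, 204.0], [196.0, 240.0], [174.0, 246.0]]
scene jar_c 0.76 [161.9, 254.4] 822 [[146.0, 240.0], [168.0, 232.0], [180.0, 268.0], [158.0, 276.0]]
scene tape_roll 0.59 [316.4, 268.6] 319 [[311.0, 262.0], [331.0, 262.0], [331.0, 280.0], [311.0, 280.0]]
scene tape_roll 0.27 [164.3, 252.9] 880 [[145.0, 239.0], [168.0, 231.0], [180.0, 268.0], [157.0, 276.0]]
scene spanner 0.33 [180.6, 225.9] 739 [[164.0, 211.0], [185.0, 204.0], [197.0, 238.0], [176.0, 246.0]]
scene spanner 0.16 [265.0, 246.1] 3419 [[231.0, 272.0], [236.0, 215.0], [303.0, 220.0], [299.0, 278.0]]
pics/top1.png origin 250 182 k 4
pics/scene1.png origin 210 185 k 4
```

View pics/top1.png

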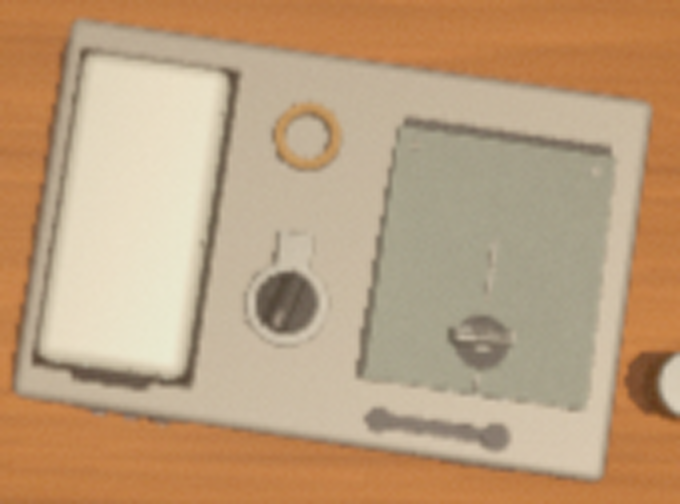

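View pics/scene1.png

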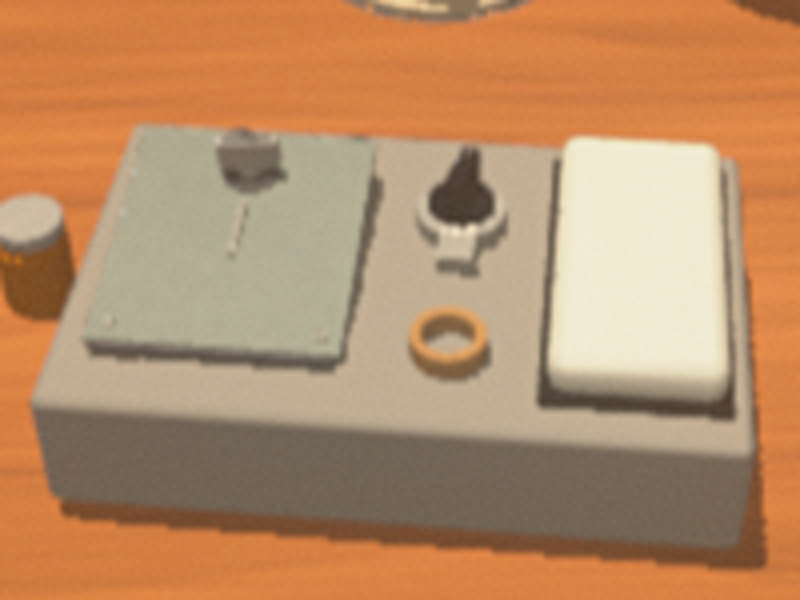

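```bash
cat >> h.py <<'E'
def Rz(a): c,s=np.cos(a),np.sin(a); return np.array([[c,-s,0],[s,c,0],[0,0,1]])
def pk(p,P): return np.atleast_2d(P)@Rz(p[2]).T+[p[0],p[1],0]
def pan(P,q=0.12): # panel frame mm -> packer frame m
    P=np.atleast_2d(P)/1000; 
    R=Rt.from_euler('y',q).as_matrix() # front edge (-x) up
    return P@R.T+[.1,-.12,.114]
E
python3 - <<'E'
from h import *
from scipy.optimize import least_squares
c=[(.15,.23),(.15,-.23),(-.15,-.23),(-.15,.23)]
C=np.array([(*a,.11) for a in c])
T=np.array([(78,20),(650,104),(602,478),(16,392)]);T=(T+.5)/4-.5+[250,182]
S=np.array([(752,455),(35,405),(138,125),(738,160)]);S=(S+.5)/4-.5+[210,185]
for w in ((1,0),(0,1),(1,1)):
    f=lambda p:np.r_[w[0]*(proj("top",pk(p,C))-T).ravel(),w[1]*(proj("scene",pk(p,C))-S).ravel()]
    r=least_squares(f,[.5,-.03,0]); print(w,r.x.round(4),r.fun.round(2))
p=r.x; np.save('p.npy',p)
cap=pk(p,[-.05,.03,.155])[0]; print('cap',cap)
for q in (0,.12):
    print('fast',q,pk(p,pan([-160,0,32],q))[0],'press',pk(p,pan([-180,55,6],q))[0],'hinge',pk(p,pan([0,0,0],q))[0])
# overlay
for n,o in (("top",(250,182)),("scene",(210,185))):
    im=optics.get_image(n); im=im[o[1]:o[1]+150,o[0]:o[0]+200]; im=cv2.resize(im,None,fx=4,fy=4,interpolation=cv2.INTER_CUBIC)
    def dr(P,col,cl=True):
        u=((proj(n,pk(p,P))-o+.5)*4-.5).round().astype(int); cv2.polylines(im,[u],cl,col,1)
    dr(C,(0,0,255))
    dr(pan([[-200,-85,6],[-200,85,6],[0,85,6],[0,-85,6]]),(255,0,0))
    a=np.linspace(0,6.28,40)
    dr(np.c_[-.05+.032*np.cos(a),.03+.032*np.sin(a),a*0+.126],(0,255,0))
    for th in (0,.15,.3):
        d=np.array([np.cos(th),-np.sin(th),0])*.023
        dr(np.array([-.05,.03,.163])+[d,-d],(0,255,255))
    for th in (1.0,1.25,1.5):
        d=np.array([np.cos(th),-np.sin(th),0])*22
        dr(pan(np.array([-160,0,39])+[d,-d]),(255,255,0))
    cv2.imwrite(f"pics/ov_{n}.png",im)
E
```

```text
(1, 0) [ 0.5902 -0.0376 -0.1189] [-1.41 -1.39  1.71 -1.08  0.94  1.42 -1.25  0.9  -0.   -0.   -0.   -0.
 -0.   -0.   -0.   -0.  ]
(0, 1) [ 0.5916 -0.0298 -0.1207] [-0.   -0.   -0.   -0.   -0.    0.   -0.    0.    2.06  0.28 -2.23 -0.34
 -0.9  -1.03  1.02 -0.72]
(1, 1) [ 0.5908 -0.0332 -0.1199] [-2.75 -1.67  0.33 -1.21 -0.56  1.27 -2.72  0.6   0.66  0.   -3.51 -0.49
 -2.04 -1.14 -0.21 -0.91]
cap [0.54472054 0.00252688 0.155     ]
fast 0 [ 0.51685079 -0.14520015  0.146     ] press [ 0.50357294 -0.0882028   0.12      ] hinge [ 0.67570214 -0.16433779  0.114     ]
fast 0.12 [ 0.52179644 -0.14579598  0.16492383] press [ 0.50557121 -0.08844354  0.14150505] hinge [ 0.67570214 -0.16433779  0.114     ]
```

View pics/ov_top.png

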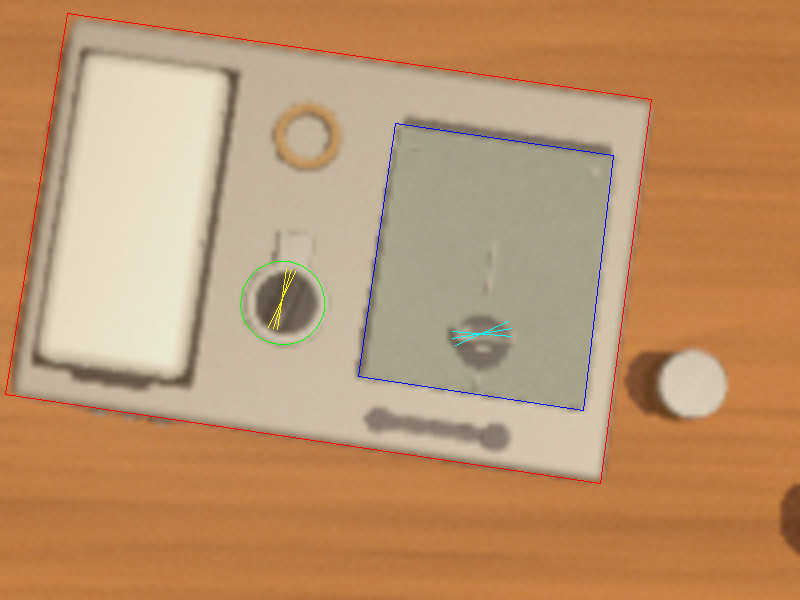

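View pics/ov_scene.png

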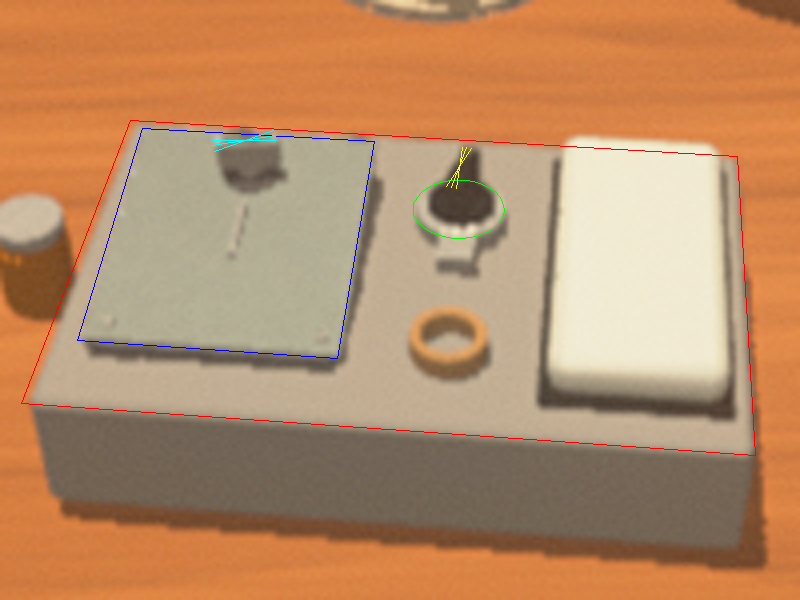

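```bash
python3 - <<'E'
from h import *
T=optics.get_image("top");S=optics.get_image("scene")
w=[cv2.resize(a[r-20:r+20,c-20:c+20],(390,390),interpolation=cv2.INTER_CUBIC) for a,c,r in ((T,321,257),(T,370,267))]
cv2.imwrite("pics/z0.png",np.hstack(w))
s=telemetry.get_state(); print(s['time_s'],Rt.from_euler('xyz',s['ee_rot']).as_matrix().round(3))
E
```

```text
1.2 [[-0.     0.384  0.923]
 [-0.     0.923 -0.384]
 [-1.    -0.    -0.   ]]
```

View pics/z0.png

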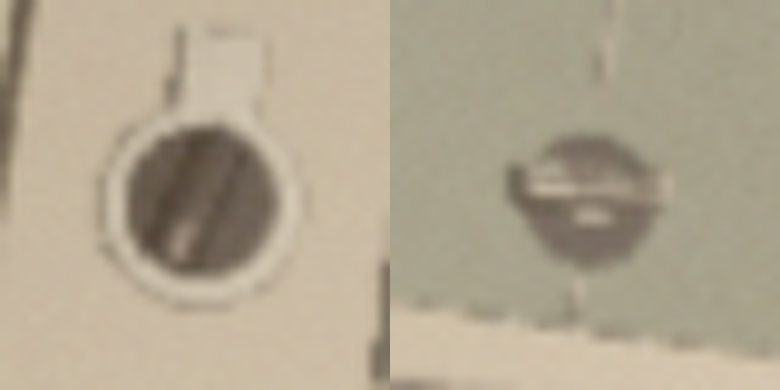

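```bash
cat >> h.py <<'E'
def to(P):
    s=telemetry.get_state(); R=Rt.from_euler('xyz',s['ee_rot']).as_matrix()
    print('t',s['time_s'],'tcp',s['tool_pos'].round(4),'jaw deg',np.degrees(np.arctan2(R[1,1],R[0,1])).round(1),'shift mm',(R.T@(np.array(P)-s['tool_pos'])*1000).round(1),'F',s['contact_force'].round(1),'w',s['width'].round(4),'q',s['joint_positions'].round(2))
E
python3 -c "
from h import *
to([.5447,.0025,.2])"
```

```text
Traceback (most recent call last):
  File "h.py", line 28, in to
    print('t',s['time_s'],'tcp',s['tool_pos'].round(4),'jaw deg',np.degrees(np.arctan2(R[1,1],R[0,1])).round(1),'shift mm',(R.T@(np.array(P)-s['tool_pos'])*1000).round(1),'F',s['contact_force'].round(1),'w',s['width'].round(4),'q',s['joint_positions'].round(2))
                                                                                                                                                                                                               ^^^^^^^^^^^^^^^^
AttributeError: 'float' object has no attribute 'round'
```

```bash
sed -i "s/s\['width'\].round(4)/round(s['width'],4)/" h.py
python3 -c "
from h import *
to([.5447,.0025,.2])"
```

```text
t 1.2 tcp [0.211  0.5079 0.2387] jaw deg 67.4 shift mm [  38.7 -338.7  502.1] F [-0.6  0.3  0.7] w 0.0882 q [ 0.96  0.38  1.3  -0.    1.46 -0.22]
```

```bash
python3 -m creep '[[[0,-339,502,0,0.5],[0,-339,502,0,0.5],[0,-339,502,0,0.5],[0,-339,502,0,0.5],[0,-339,502,0,0.5],[0,-339,502,0,0.5],[0,-339,502,0,0.5],[0,-339,502,0,0.5],[0,-339,502,0,0.5],[0,-339,502,0,0.5],[0,-339,502,0,0.5],[0,-339,502,0,0.5],[0,-339,502,0,0.5],[0,-339,502,0,0.5],[39,-339,502,0,0.5],[39,-339,502,0,0.5],[39,-339,502,0,0.5]]]'
python3 - <<'E'
from h import *
to([.5447,.0025,.2])
T=optics.get_image("top");S=optics.get_image("scene")
P=telemetry.get_state()['tool_pos']; R=Rt.from_euler('xyz',telemetry.get_state()['ee_rot']).as_matrix()
im=[]
for n,a,c,r in (("top",T,325,250),("scene",S,325,225)):
    a=cv2.resize(a[r-40:r+40,c-40:c+40],(400,400),interpolation=cv2.INTER_CUBIC)
    w=telemetry.get_state()['width']/2
    for k in (0,w,-w):
        u=((proj(n,P+R[:,1]*k)[0]-[c-40,r-40]+.5)*5).astype(int); cv2.circle(a,tuple(map(int,u)),3,(0,0,255),1)
    im.append(a)
cv2.imwrite("pics/hov.png",np.hstack(im))
E
```

```text
time_s: 2.9
tool_pos: [0.544, 0.0034, 0.2004]
ee_rot: [-3.131, 1.57, 2.76]
contact_force: [0.0, 0.2, 0.3]
width: 0.0442
t 2.9 tcp [0.544  0.0034 0.2004] jaw deg 67.5 shift mm [ 0.4 -0.5  1. ] F [0.  0.2 0.3] w 0.0442 q [-0.21  0.4   1.38  0.    1.36 -1.39]
```

View pics/hov.png

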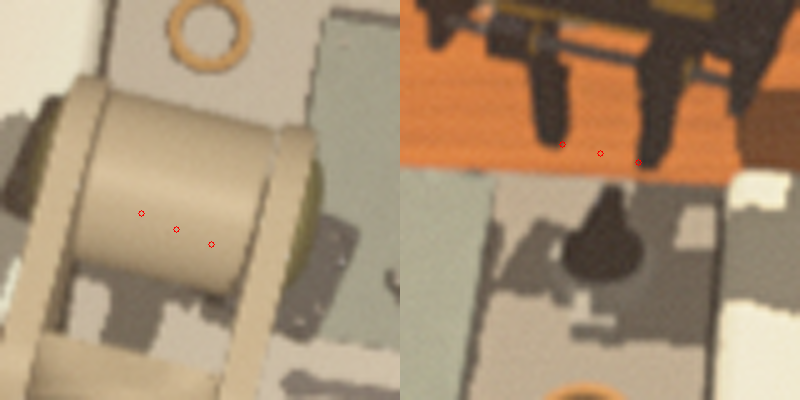

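```bash
python3 -m creep '[[[30,0,1,0,0.5],[50,0,1,0,0.5],[62,0,1,0,0.5],[62,0,1,0,0.5],[62,0,1,0,0.5]]]'; python3 -m creep '[[[0,0,0,0,0.7],[0,0,0,0,0.8],[0,0,0,0,1],[0,0,0,0,1],[0,0,0,0,1],[0,0,0,0,1]]]'; python3 - <<'E'
from h import *
to([.5447,.0025,.138]); print(telemetry.get_state()['ft_torque'])
crop("scene",325,225,50,"pics/grip.png")
E
```

```text
time_s: 3.5
tool_pos: [0.546, 0.0018, 0.139]
ee_rot: [0.194, 1.569, -0.199]
contact_force: [-1.0, -0.7, -0.4]
width: 0.0441
time_s: 4.1
tool_pos: [0.546, 0.0025, 0.1381]
ee_rot: [1.005, 1.569, 0.612]
contact_force: [2.9, 3.8, 0.8]
width: 0.0138
t 4.1 tcp [0.546  0.0025 0.1381] jaw deg 67.4 shift mm [ 0.1 -0.5 -1.2] F [2.9 3.8 0.8] w 0.0138 q [-0.21  0.47  1.47  0.    1.2  -1.39]
[ 0.58993837 -0.35437084  0.00586343]
pics/grip.png origin 275 188 k 8
```

View pics/grip.png

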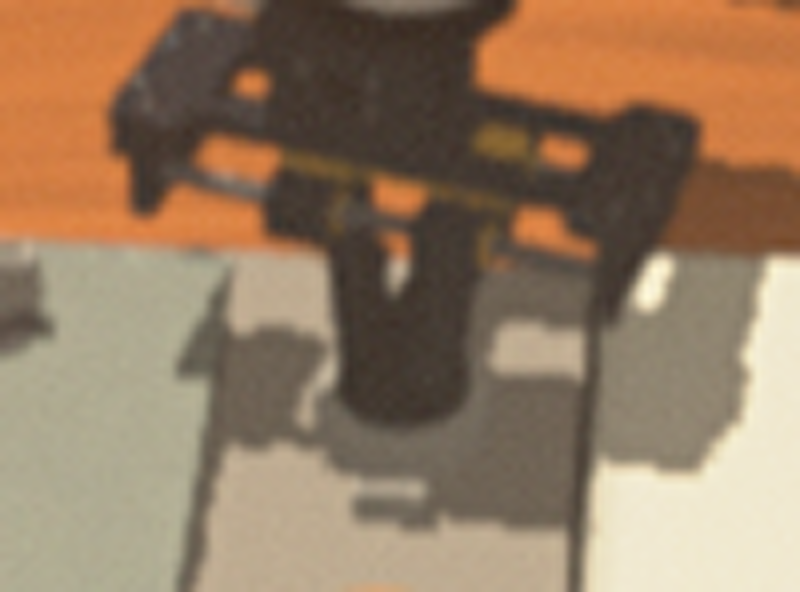

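```bash
python3 -m creep '[[[0,0,0,7,1],[0,0,0,14,1],[0,0,0,21,1],[0,0,0,28,1],[0,0,0,35,1],[0,0,0,42,1],[0,0,0,49,1],[0,0,0,56,1],[0,0,0,62,1],[0,0,0,62,1],[0,0,0,62,1]]]'; python3 - <<'E'
from h import *
to([.5447,.0025,.138]); print(telemetry.get_state()['ft_torque'])
crop("scene",325,225,50,"pics/turn.png")
E
```

```text
time_s: 5.25
tool_pos: [0.5452, 0.0019, 0.1381]
ee_rot: [-1.747, 1.571, 3.063]
contact_force: [-2.4, 1.2, 6.0]
width: 0.0138
t 5.25 tcp [0.5452 0.0019 0.1381] jaw deg 5.6 shift mm [ 0.1 -0.5 -0.7] F [-2.4  1.2  6. ] w 0.0138 q [-0.21  0.47  1.47 -0.    1.21 -0.31]
[ 0.14241144  0.58212135 -0.03972873]
pics/turn.png origin 275 188 k 8
```

View pics/turn.png

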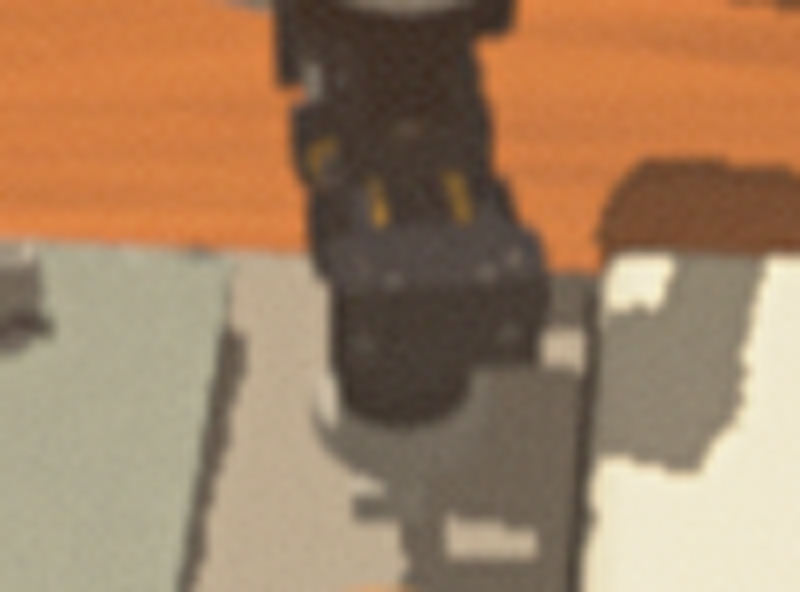

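```bash
python3 -m creep '[[[0,0,0,62,0.7],[0,0,0,0,0.5],[0,0,0,0,0.5],[0,0,0,0,0.5],[-30,0,0,0,0.5],[-70,0,0,0,0.5],[-100,0,0,0,0.5],[-100,0,0,0,0.5]]]'; python3 - <<'E'
from h import *
p=np.load('p.npy'); print(pk(p,pan([-160,0,36]))[0])
to([.5213,-.1457,.24])
E
```

```text
time_s: 6.1
tool_pos: [0.5468, 0.0016, 0.2417]
ee_rot: [1.257, 1.563, -0.22]
contact_force: [-0.2, 0.1, 0.7]
width: 0.0439
[ 0.52227185 -0.14585326  0.16889506]
t 6.1 tcp [0.5468 0.0016 0.2417] jaw deg 5.4 shift mm [  1.8 -39.2 144.2] F [-0.2  0.1  0.7] w 0.0439 q [-0.21  0.37  1.31 -0.    1.46 -0.31]
```

```bash
python3 -m creep '[[[0,-40,144,5.5,0.5],[0,-40,144,5.5,0.5],[0,-40,144,5.5,0.5],[0,-40,144,5.5,0.5],[0,-40,144,5.5,0.5],[0,-40,144,5.5,0.5]]]'; python3 - <<'E'
from h import *
to([.522,-.1458,.15])
crop("scene",295,225,50,"pics/c1.png")
crop("top",345,257,50,"pics/c2.png")
E
```

```text
time_s: 6.7
tool_pos: [0.5192, -0.1444, 0.2372]
ee_rot: [-2.265, 1.57, 2.447]
contact_force: [-0.1, 0.9, 0.6]
width: 0.0444
t 6.7 tcp [ 0.5192 -0.1444  0.2372] jaw deg -0.0 shift mm [87.2  2.8  1.5] F [-0.1  0.9  0.6] w 0.0444 q [-0.49  0.36  1.33  0.    1.45 -0.49]
pics/c1.png origin 245 188 k 8
pics/c2.png origin 295 220 k 8
```

View pics/c1.png

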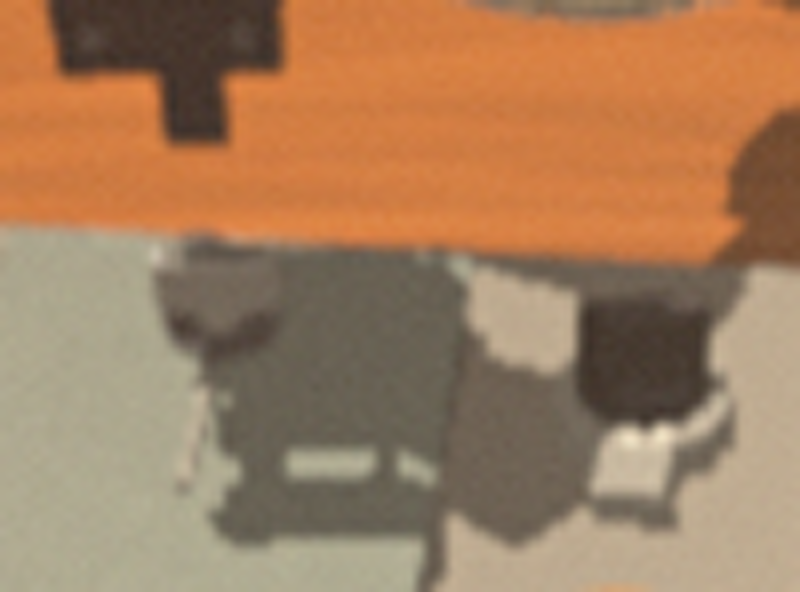

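View pics/c2.png

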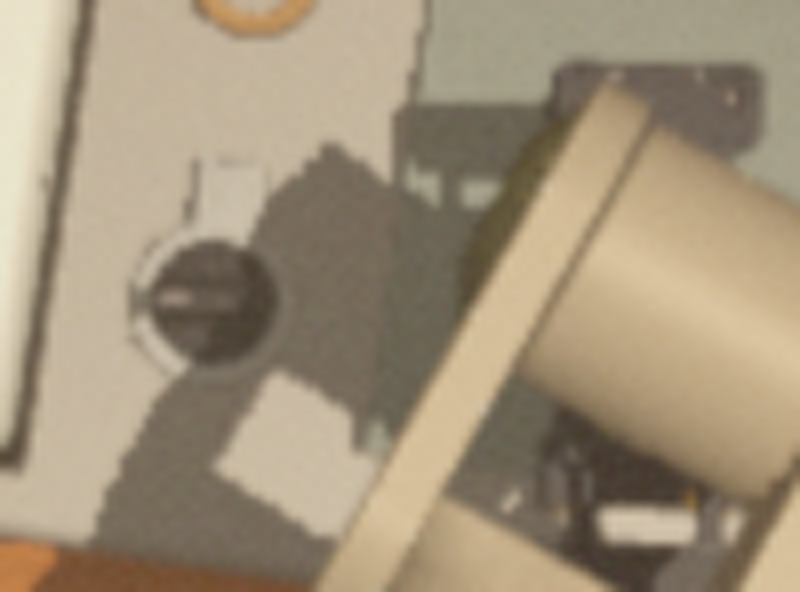

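```bash
python3 -m creep '[[[45,2,0,0,0.5],[75,2,0,0,0.5],[87,2,0,0,0.5],[87,2,0,0,0.5],[87,2,0,0,0.5]]]'; python3 - <<'E'
from h import *
to([.522,-.1443,.15])
crop("scene",280,225,50,"pics/d1.png")
E
```

```text
time_s: 7.3
tool_pos: [0.5217, -0.1447, 0.1514]
ee_rot: [1.16, 1.57, -0.411]
contact_force: [0.0, -0.3, 1.1]
width: 0.0437
t 7.3 tcp [ 0.5217 -0.1447  0.1514] jaw deg -0.0 shift mm [ 1.4  0.3 -0.4] F [ 0.  -0.3  1.1] w 0.0437 q [-0.49  0.45  1.46  0.    1.23 -0.49]
pics/d1.png origin 230 188 k 8
```

View pics/d1.png

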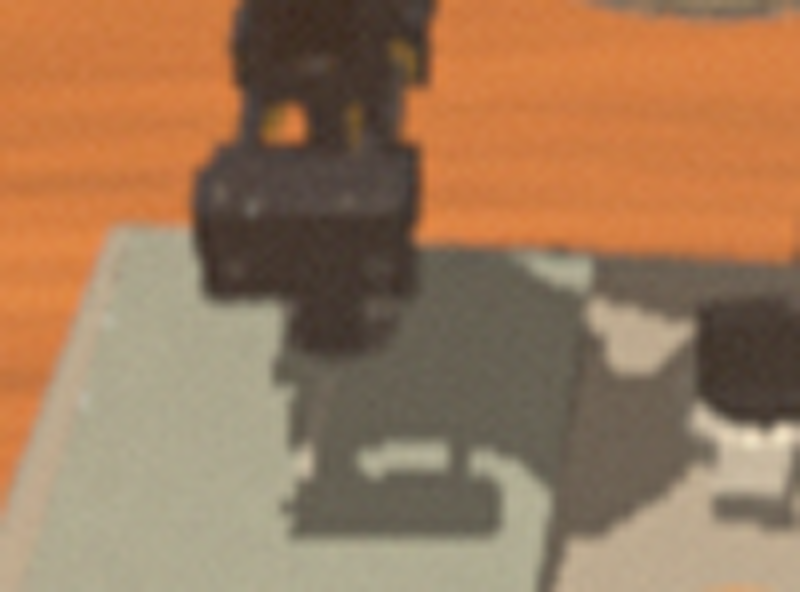

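```bash
python3 -m creep '[[[0,0,0,0,0.7],[0,0,0,0,0.8],[0,0,0,0,1],[0,0,0,0,1],[0,0,0,0,1],[0,0,0,0,1]]]'; python3 -c "
from h import *
to([.522,-.1443,.15]); print(telemetry.get_state()['ft_torque'])"
```

```text
time_s: 7.95
tool_pos: [0.5216, -0.1454, 0.1509]
ee_rot: [1.302, 1.57, -0.27]
contact_force: [2.5, 0.1, 1.7]
width: 0.0111
t 7.95 tcp [ 0.5216 -0.1454  0.1509] jaw deg -0.1 shift mm [ 0.9  0.4 -1.1] F [2.5 0.1 1.7] w 0.0111 q [-0.49  0.45  1.46  0.    1.23 -0.49]
[-0.04767941  0.07621767 -0.03990822]
```

```bash
python3 -m creep '[[[0,0,0,-7,1],[0,0,0,-14,1],[0,0,0,-21,1],[0,0,0,-28,1],[0,0,0,-35,1],[0,0,0,-42,1],[0,0,0,-49,1],[0,0,0,-56,1],[0,0,0,-63,1],[0,0,0,-70,1],[0,0,0,-77,1],[0,0,0,-83,1],[0,0,0,-83,1],[0,0,0,-83,1]]]'; python3 -c "
from h import *
to([.522,-.1443,.15]); print(telemetry.get_state()['ft_torque'])
crop('scene',280,225,50,'pics/e1.png')"
```

```text
time_s: 9.35
tool_pos: [0.5217, -0.1453, 0.1509]
ee_rot: [0.001, 1.57, -0.125]
contact_force: [3.9, 0.4, 1.3]
width: 0.0095
t 9.35 tcp [ 0.5217 -0.1453  0.1509] jaw deg 82.8 shift mm [0.9 1.  0.2] F [3.9 0.4 1.3] w 0.0095 q [-0.49  0.45  1.46  0.    1.23 -1.94]
[ 0.32119352 -0.42745073 -0.02779355]
pics/e1.png origin 230 188 k 8
```

View pics/e1.png

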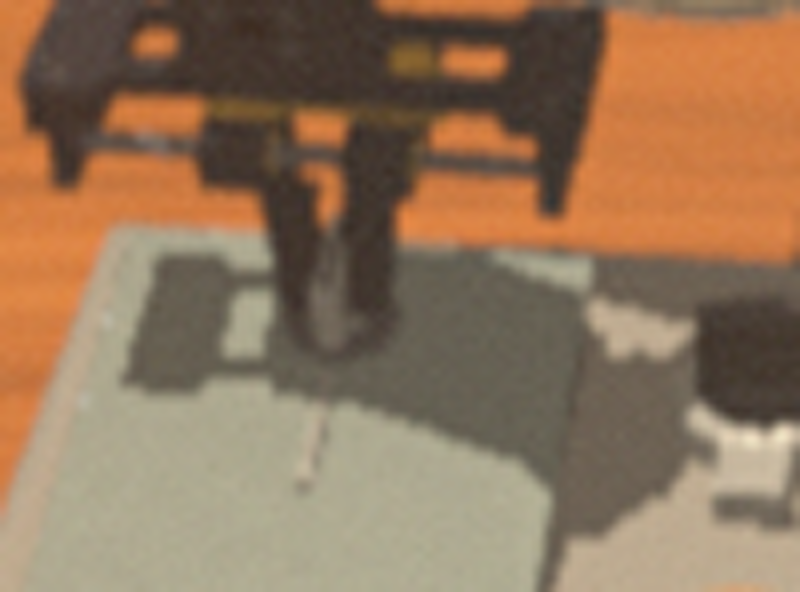

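```bash
python3 -m creep '[[[0,0,0,0,0.7],[0,0,0,0,0.7],[0,0,0,0,0.7],[-20,0,0,0,0.7],[-60,0,0,0,0.7],[-60,57,-10,0,0.9],[-60,57,-10,0,1],[-60,57,-10,0,1],[-60,57,-10,0,1]]]'; python3 -c "
from h import *
to([.504,-.0875,.12]); print(telemetry.get_state()['ft_torque'])
crop('scene',280,225,50,'pics/f1.png');crop('top',360,255,50,'pics/f2.png')"
```

```text
time_s: 10.3
tool_pos: [0.5183, -0.088, 0.2103]
ee_rot: [-2.883, 1.57, -3.007]
contact_force: [0.1, -0.3, -0.4]
width: 0.0001
t 10.3 tcp [ 0.5183 -0.088   0.2103] jaw deg 82.9 shift mm [ 90.3  -1.2 -14.2] F [ 0.1 -0.3 -0.4] w 0.0001 q [-0.39  0.36  1.41 -0.    1.37 -1.84]
[ 0.07675194 -0.04157072  0.04517695]
pics/f1.png origin 230 188 k 8
pics/f2.png origin 310 218 k 8
```

View pics/f1.png

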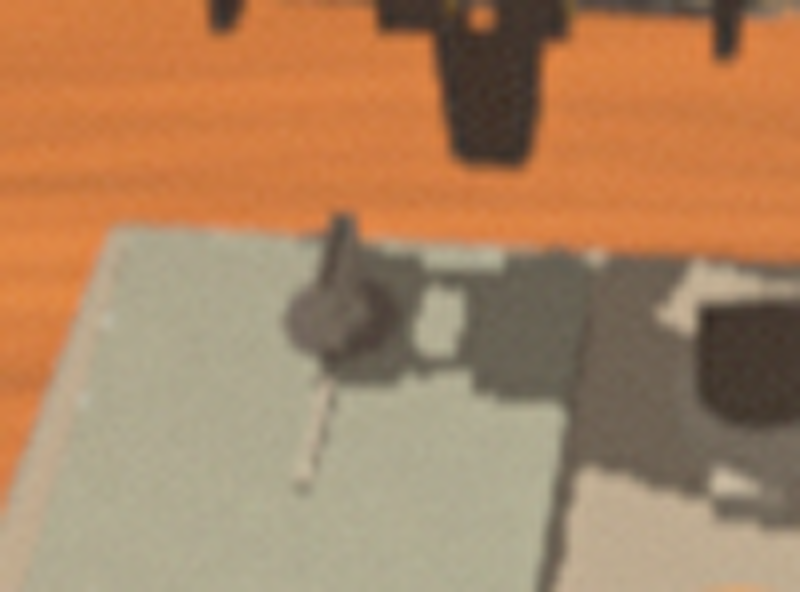

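View pics/f2.png

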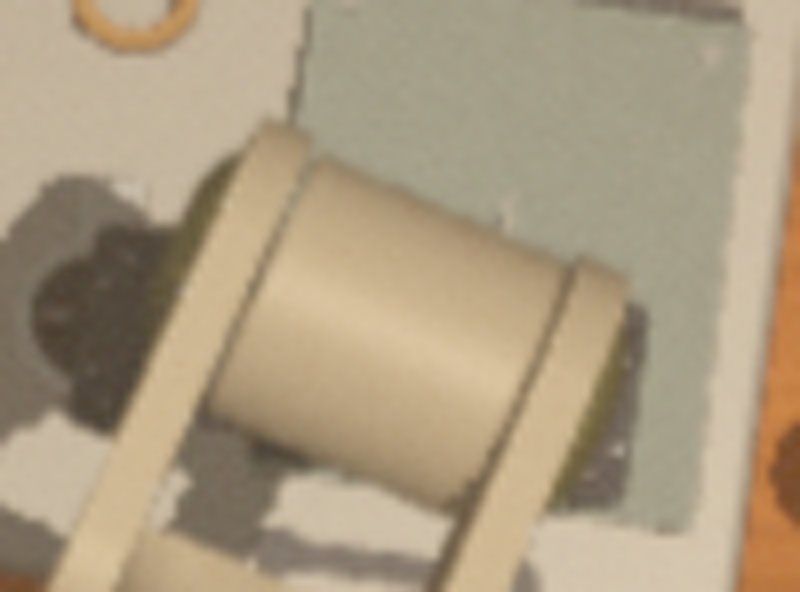

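```bash
python3 -m creep '[[[30,0,-12,0,1],[60,0,-12,0,1],[68,0,-12,0,1],[72,0,-12,0,1],[76,0,-12,0,1],[80,0,-12,0,1],[83,0,-12,0,1],[86,0,-12,0,1],[88,0,-12,0,1],[90,0,-12,0,1],[90,0,-12,0,1],[90,0,-12,0,1]]]'; python3 -c "
from h import *
to([.504,-.0875,.12]); print(telemetry.get_state()['ft_torque'])
crop('scene',280,225,50,'pics/g1.png')"
```

```text
time_s: 11.6
tool_pos: [0.5061, -0.0867, 0.1221]
ee_rot: [-2.591, 1.57, -2.714]
contact_force: [-7.3, 0.2, 9.8]
width: 0.0006
t 11.6 tcp [ 0.5061 -0.0867  0.1221] jaw deg 82.9 shift mm [ 2.1 -1.1 -2. ] F [-7.3  0.2  9.8] w 0.0006 q [-0.4   0.44  1.58 -0.    1.13 -1.85]
[ 0.04542525  1.29754342 -0.01263711]
pics/g1.png origin 230 188 k 8
```

View pics/g1.png

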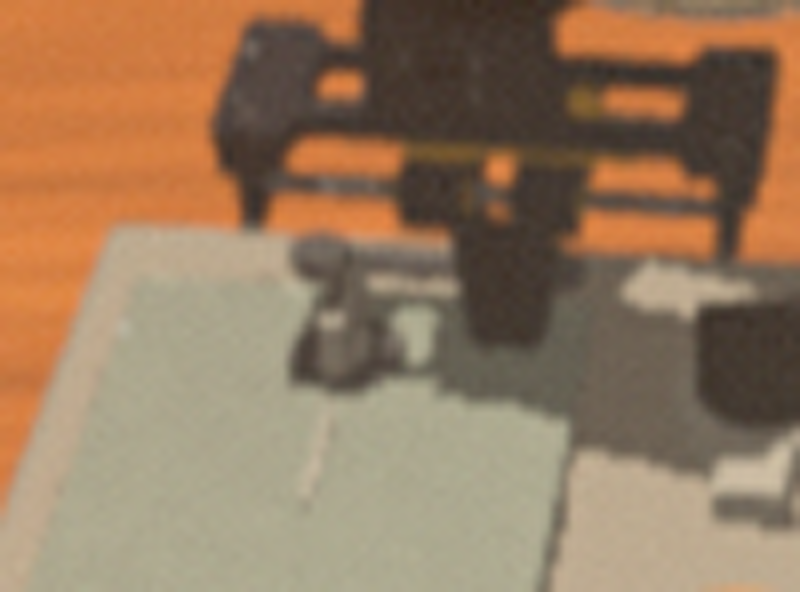

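```bash
python3 -m creep '[[[1,0,-1,0,1],[2,0,-1,0,1],[3,0,-1,0,1],[3,0,-1,0,1],[3,0,-1,0,1]]]'; python3 -c "
from h import *
to([.504,-.0875,.12])"
```

```text
time_s: 12.15
tool_pos: [0.506, -0.0867, 0.1203]
ee_rot: [-0.47, 1.568, -0.593]
contact_force: [-7.3, 1.6, 18.1]
width: 0.0004
t 12.15 tcp [ 0.506  -0.0867  0.1203] jaw deg 82.9 shift mm [ 0.3 -1.1 -1.9] F [-7.3  1.6 18.1] w 0.0004 q [-0.4   0.44  1.58 -0.    1.12 -1.85]
```

```bash
python3 -m creep '[[[1,0,0,0,1],[2,0,0,0,1],[2,0,0,0,1],[2,0,0,0,1]]]'; python3 -c "
from h import *
to([.504,-.0875,.12])
crop('scene',310,235,80,'pics/h1.png');crop('top',350,250,80,'pics/h2.png')
p=np.load('p.npy')
to([.504,-.0875,.12])"
```

```text
time_s: 12.55
tool_pos: [0.5061, -0.0867, 0.1202]
ee_rot: [-0.435, 1.567, -0.558]
contact_force: [-13.3, 3.1, 36.0]
width: 0.0006
t 12.55 tcp [ 0.5061 -0.0867  0.1202] jaw deg 82.9 shift mm [ 0.2 -1.1 -1.9] F [-13.3   3.1  36. ] w 0.0006 q [-0.4   0.44  1.58 -0.    1.11 -1.85]
pics/h1.png origin 230 175 k 5
pics/h2.png origin 270 190 k 5
t 12.65 tcp [ 0.5061 -0.0867  0.1201] jaw deg 82.9 shift mm [ 0.1 -1.1 -1.9] F [-13.6   4.3  37.1] w 0.0007 q [-0.4   0.44  1.58 -0.    1.11 -1.85]
```

View pics/h1.png

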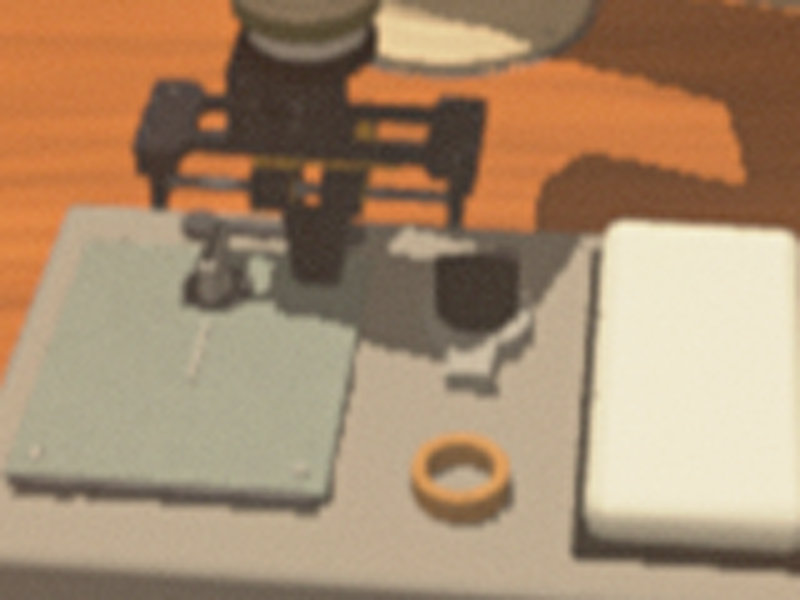

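View pics/h2.png

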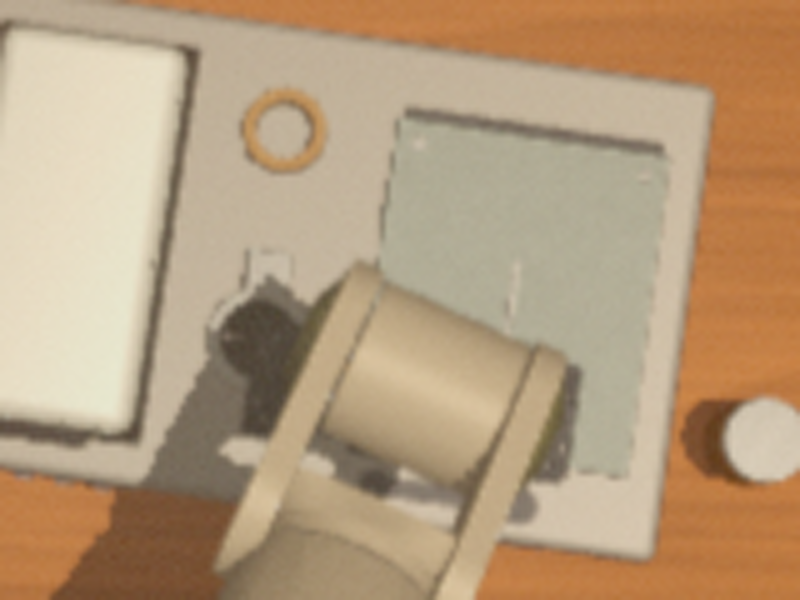

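```bash
python3 -m creep '[[[-1,0,0,0,1],[-1,0,0,0,1],[-1,0,0,0,1],[-1,0,0,0,1]]]'; python3 -c "
from h import *
to([.504,-.0875,.12])"
```

```text
time_s: 13.05
tool_pos: [0.506, -0.0867, 0.1202]
ee_rot: [-0.457, 1.567, -0.581]
contact_force: [-10.6, 2.3, 28.2]
width: 0.0003
t 13.05 tcp [ 0.506  -0.0867  0.1202] jaw deg 82.9 shift mm [ 0.2 -1.1 -1.9] F [-10.6   2.3  28.2] w 0.0003 q [-0.4   0.44  1.58 -0.    1.12 -1.85]
```

```bash
python3 -c "
from h import *
print(ticket.finish_job())"
```

```text
the job is handed in; nothing more can be done
None
```

I handed the job in at about 13 s, with the closed fingers still pressing the panel shut.

- **Filler cap:** I gripped the bar and turned it clockwise to about 1.35 rad by the jaw angle. On release I mistyped one row, and the gripper turned up to about 9° further while opening. The pictures afterwards show the cap crosswise, so it is past the 0.95 click point.
- **Fastener:** I gripped the wing and turned it anticlockwise by 83°. The pictures show the wing in line with the ribs.
- **Panel:** I pressed it at its left press spot. The fingertips stopped at 120.2 mm, where the panel top should be when closed. Pushing harder added 18 N but moved them only about 0.1 mm, so I take the panel as fully home. I eased off to hold it at about 28 N down, with about 11 N sideways from friction. The push peaked at about 37 N down.
- **Other things:** The spanner is within about 1 px of where it started. The tape roll and jar C look unmoved in the last pictures. I did not check jars A and B, the tub or the wood block at the end, but the arm did not go near them at counter height.
- **Disagreement:** The two cameras differed by up to 8 mm on the packer's y position. I used a combined fit. Both grips closed on the expected widths (13.8 mm on the cap, 11.1 then 9.5 mm on the wing) with only small side forces.

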